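# Load a label roll on the dispenser

### The job

The label dispenser is empty and its spindle is drawn back: take the roll of yellow labels from the rack and set it on the two rollers between the dispenser's cheeks, then push the spindle by its blue knob through the roll's core and out through the far cheek until the knob is fully home against its sleeve. Leave the white roll in the rack, and don't knock over or shift the other things.

Things in the scene. Friction and masses are not known exactly. Their poses are not given: they have to be found in the camera images.
- yellow_roll: The roll of yellow labels (yellow labels round its rim, cream paper, yellow turns on the end faces), 100 mm diameter, 50 mm wide, with a card core tube whose hole is 26 mm in diameter; 0.3 kg. It stands on its rim. Origin at its centre; its y axis is the roll's axis (the roll may have turned about it).
- white_roll: The other roll, white labels, same size and origin; stays in the rack. The two rolls stand side by side on the rack, centres 110 mm apart along the rack's y, in either order; 60 mm free between them.
- rack: Fixed rack for spare rolls: two dark end plates (100 x 6 mm, 34 mm high, 236 mm apart along its y) joined by steel rods along y on which the rolls rest, roll centres 63 mm above the worktop. Origin at its middle on the worktop; y runs along the rods.
- dispenser: Fixed grey label dispenser. Origin on the worktop below the middle of the roll's seat; x points away from the tear-off front, y along the spindle. Cheeks 8 mm thick, inner faces at y = -31 and +31 mm, top 93 mm above the worktop, each with a hole (20 mm near, 22 mm far) at x = 0, z = 75 mm. A toothed tear-off edge, 60 mm high, stands in front at x = -102 mm. The base reaches x = -102 to +63 mm.
- cradle (a point): Point on the spindle's line midway between the cheeks, 75 mm above the worktop: the roll's centre comes to lie here, carried by two rubber rollers (12 mm diameter, at x = -30 and +30 mm, along y). The roll has 6 mm of play to either side along y. Axes as dispenser.
- sleeve_mouth (a point): Centre of the outer end face of the dark sleeve (30 mm outside, bore 20 mm) that stands out from the dispenser's cheek at +y; at y = +87 mm, z = 75 mm in the dispenser's frame. The knob's shoulder comes to rest against it.
- far_hole (a point): Centre of the hole on the outer face of the far cheek, y = -39 mm in the dispenser's frame, z = 75 mm. With the knob home the spindle's tip stands 10 mm out of it.
- spindle: Loose metal spindle, 18 mm in diameter and 136 mm long from the knob's shoulder to its tip, the last 10 mm tapering to 9 mm; drawn back in the dispenser's sleeve so that its tip is not yet between the cheeks, it sags about 4 mm at the knob (it rises level as it goes in). Smooth, slides easily; 0.1 kg. Origin on its axis at the knob's shoulder; y points along the shaft to the tip.
- knob_face (a point): Middle of the domed outer face of the spindle's round blue knob (34 mm diameter, 18 mm thick): the place to push, squarely along the dispenser's -y and near the knob's middle. With the knob home it lies at y = +105 mm in the dispenser's frame.
- spindle_tip (a point): Tip of the spindle.
- calculator: Bystander: loose desk calculator 118 x 72 x 18 mm. Origin at the centre of its underside.
- jar: Bystander: loose tablet jar with screw cap, 47 mm diameter, 76 mm high. Origin at the centre of its underside.
- carton: Bystander: loose upright medicine carton with stripes, 47 x 61 x 76 mm. Origin at the centre of its underside.

How it is judged:
By the outcome, as a careful person would: the job done as asked, in the order asked, and still so for the second after the job is handed in, with the robot touching nothing.
It also fails if it takes over 62 s, if anything falls off the work surface, if the arm or the gripper's body presses on something with over 40 N, if the wrist force passes 120 N, or if a joint passes its speed limit or range.

### The arm

A 6-joint arm with a two-finger parallel gripper is mounted at the origin on a cart in front of the work surface, level with it; the furniture and walls round the work are solid. World frame = base frame: x ahead of the robot, y to its left, z up, the work surface at z = 0. Lengths are in m, angles in rad, forces in N, time in s.
With the tool pointing down it reaches from about 0.35 to 0.85 m from the base axis. Payload 8.1 kg.
Tool frame: the origin (TCP) lies between the finger pads; the fingertips stand 17 mm ahead of it and the grasp point (between the pads) lies 2 mm behind it; z points along the fingers, y is the line along which they close (so a half turn about z gives the same grasp; the last joint's range is limited). The gripper opens to 93 mm and grips with 3 to 60 N. Pads are 15 mm wide; open, the fingers measure 128 mm over their backs; the gripper's body (75 mm by 188 mm) begins 65 mm behind the grasp point.
Start: joints at [1.125, 0.13, 1.488, -0, 1.523, -0.085], TCP at [0.212, 0.561, 0.236] pointing down, gripper open.
Joint ranges: [-2.96, 2.96], [-0.89, 2.26], [0.02, 2.5], [-1.34, 4.48], [0, 2.73], [-2.66, 2.66]. Speed limits (rad/s): [2.39, 2.39, 2.79, 3.14, 3.14, 3.14].

### API

Orientations are given as a 3x3 rotation matrix whose columns are the frame's x, y, z axes.
In Python, from plant import r, cams, order gives the robot as it stands. The module is installed in compiled form; this text tells all that it offers.
- The arm moves only by the tool play_rows, never from a script. Its argument "series" is text: rows parted by semicolons, each of 7 numbers parted by spaces: the shift along the tool's x, y, z scaled (see below), then the turn, a rotation vector about the tool's x, y, z scaled (see below), then the closure, from -1 (fully open) to 1 (shut). In form: x y z ax ay az fingers; .... A call has 1 to 8 rows; each row shifts and turns the commanded pose from where the row before left it, along the tool's axes as they then stand; what a row does not reach is not made up. The controller multiplies each number of a shift by 0.03 m and each number of a turn by 8 degrees. A row lasts 1/10 s, in which the tool goes at most 50 mm and 8.59 degrees, less where a joint would pass 70% of its speed; a pose out of reach is approached as far as the arm can. A call with a number of a shift or a turn outside -1 to 1 is refused whole. A call with a gripper value outside its range is refused whole. The fingers move at their own pace and stop on an object; the grip force is fixed at half the most. Time passes only in rows, so rows that do not move let the fingers close. It gives the time, the measured TCP pose, the force, the opening and the grip force at its end, in the units of the state.
- r.get_state(): the state, without advancing time (a new reading comes with each control period).
- cams.capture(name): name is "scene" or "top"; returns a dict with "color" (400x640x3 uint8, blue, green, red), "vfov" (degrees; the focal length in pixels is half the picture's height over the tangent of half this angle, whatever the lens; pixels are square), "cx", "cy" (the principal point, pixels), "dist" ([k1, k2, p1, p2, k3] as OpenCV has them; the pictures are not rectified), "rvec" (rotation vector, rad) and "tvec" (3), from world to camera coordinates, as OpenCV has them. Camera axes: x right, y down, z forward; pixel columns grow to the right and rows downward; lengths in m; the calibration is good to about 2 mm. A picture is of the moment at which its call begins. There is no depth.
- order.sign_off(): hands the job in; it is judged then, once.
The state is a dict: "time": time; "q": joint angles; "qvel": joint speeds; "effort": joint torques, N m; "tool_pos": TCP position; "ee_rot": TCP orientation; "wrist_force": force on the tool from outside, world axes, zero at the start; "torque": the same for the moment, N m; "grip_width": opening from 0.0 (shut) to 1.0 (fully open); "grip_force": force on a finger pad.
Only numpy, scipy, OpenCV 4.12 (cv2) and the standard library are available. Lean on these libraries where they do the work, as an engineer would, in place of code of your own. Each camera call takes 0.05 s, during which the arm holds its last target. There are 200 camera calls.

## Working session

There is one attempt and no reset: what is moved stays moved. The work goes in short steps, Python scripts to look and compute and a tool call to move; the robot and the scene stay as the last step left them, time stands still between calls to the robot, and variables do not carry over. Pictures are saved under pics/ and viewed, at most 10 in all, crops included, and the job is handed in when it is done.

Besides the shell and the picture viewer there is one more tool, called after "Request:" by a JSON object that holds its "fn" and its "kwargs". play_rows: Moves the arm, as the interface text tells. Its arguments: {"type":"object","properties":{"series":{"type":"string"}},"required":["series"]}

```bash
mkdir -p pics
cat > h.py <<'E'
import numpy as np,cv2
from plant import r,cams,order
def cap(n,save=None):
    c=cams.capture(n)
    if save: cv2.imwrite('pics/'+save,c['color'])
    f=200/np.tan(np.radians(c['vfov'])/2)
    c['K']=np.array([[f,0,c['cx']],[0,f,c['cy']],[0,0,1]]);c['R']=cv2.Rodrigues(np.array(c['rvec'],float))[0]
    c['t']=np.array(c['tvec'],float).ravel();c['d']=np.array(c['dist'],float);c['o']=-c['R'].T@c['t'];return c
def ray(c,uv):
    p=cv2.undistortPoints(np.array(uv,float).reshape(-1,1,2),c['K'],c['d']).reshape(-1,2)
    return np.c_[p,np.ones(len(p))]@c['R']
def plane(c,uv,z):
    d=ray(c,uv);return c['o']+d*((z-c['o'][2])/d[:,2])[:,None]
def tri(c1,u1,c2,u2):
    d1=ray(c1,u1)[0];d2=ray(c2,u2)[0];A=np.c_[d1,-d2];s=np.linalg.lstsq(A,c2['o']-c1['o'],rcond=None)[0]
    a=c1['o']+s[0]*d1;b=c2['o']+s[1]*d2;return (a+b)/2,np.linalg.norm(a-b)
def proj(c,P): return cv2.projectPoints(np.array(P,float).reshape(-1,3),np.array(c['rvec'],float),c['t'],c['K'],c['d'])[0].reshape(-1,2)
def blobs(c,lo,hi,amin=60):
    h=cv2.cvtColor(c['color'],cv2.COLOR_BGR2HSV);m=cv2.inRange(h,np.array(lo),np.array(hi))
    n,l,s,ce=cv2.connectedComponentsWithStats(m);return [(s[i].tolist(),ce[i].round(1).tolist()) for i in range(1,n) if s[i][4]>=amin],l
E
python3 - <<'E'
from h import *
for n in('scene','top'):
    c=cap(n,n+'0.png');print(n,c['o'].round(3),c['R'].round(2).tolist(),c['K'][0,0])
    print('yel',blobs(c,(18,80,80),(38,255,255))[0]);print('blu',blobs(c,(95,90,50),(130,255,255))[0])
s=r.get_state();print(s['ee_rot'],s['tool_pos'],s['time'])
E
```

```text
scene [-0.012 -0.481  0.695] [[0.7, -0.71, -0.01], [-0.45, -0.43, -0.78], [0.55, 0.55, -0.63]] 383.1557256142141
yel [([328, 88, 21, 28, 444], [337.0, 100.5]), ([325, 140, 12, 13, 95], [329.4, 145.7]), ([9, 200, 95, 54, 2229], [59.7, 230.6]), ([376, 271, 33, 24, 422], [390.9, 282.1]), ([361, 283, 29, 41, 642], [373.8, 301.6]), ([0, 320, 60, 57, 516], [20.0, 347.7]), ([60, 321, 62, 19, 129], [86.5, 332.3])]
blu [([554, 79, 48, 57, 1480], [576.5, 107.0]), ([310, 136, 17, 13, 125], [318.3, 141.1]), ([462, 150, 33, 26, 497], [478.5, 162.0]), ([290, 159, 12, 9, 87], [295.4, 162.9])]
top [0.357 0.064 1.153] [[-0.02, -1.0, 0.03], [-0.99, 0.01, -0.14], [0.14, -0.03, -0.99]] 437.3071975951656
yel [([241, 97, 18, 8, 137], [249.9, 100.4]), ([423, 215, 21, 27, 473], [433.3, 228.1]), ([419, 242, 23, 14, 246], [430.5, 248.6])]
blu [([358, 0, 42, 28, 1095], [378.1, 13.2]), ([324, 59, 10, 11, 83], [328.4, 64.3]), ([292, 60, 11, 10, 80], [296.9, 64.6]), ([308, 60, 11, 10, 81], [312.8, 64.4]), ([339, 60, 10, 10, 78], [343.9, 64.4]), ([371, 60, 10, 10, 79], [375.6, 64.5]), ([512, 61, 41, 17, 399], [531.1, 69.1]), ([422, 97, 23, 7, 123], [432.6, 100.1]), ([225, 148, 16, 16, 205], [232.2, 155.5])]
[[-9.35595068e-01  3.53074004e-01 -7.84687731e-04]
 [ 3.53074823e-01  9.35593840e-01 -1.52857714e-03]
 [ 1.94448154e-04 -1.70718272e-03 -9.99998524e-01]] [0.21158468 0.5609275  0.23466351] 0.1
```

View pics/scene0.png

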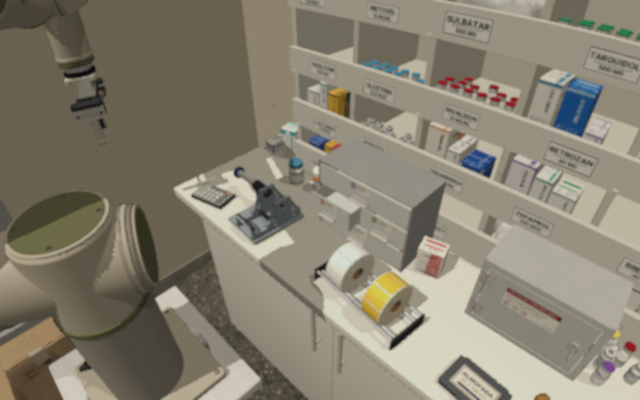

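View pics/top0.png

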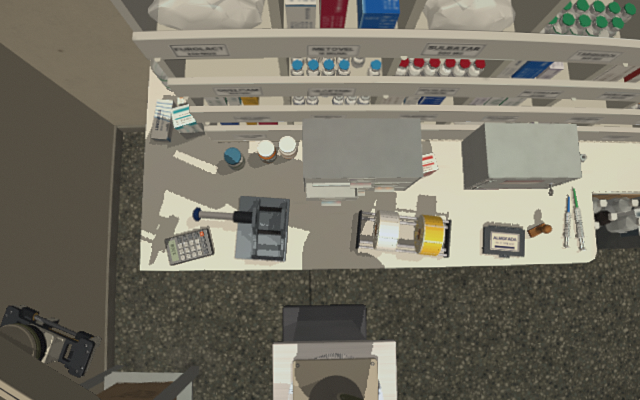

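The top view shows the dispenser near (265,228) with its blue knob at (197,214), the calculator at (190,245), the white roll at (387,234) and the yellow roll at (431,234). The scene view has the yellow roll at (387,297) and the dispenser at (265,210). I'll enlarge both.

Run:
```python
import cv2
a=cv2.imread('pics/top0.png')[185:275,160:310];b=cv2.imread('pics/top0.png')[195:265,345:465]
A=cv2.resize(a,None,fx=5,fy=5,interpolation=2);cv2.imwrite('pics/c1.png',A)
s=cv2.imread('pics/scene0.png');cv2.imwrite('pics/c2.png',cv2.resize(s[145:265,180:340],None,fx=5,fy=5,interpolation=2)[:600])
cv2.imwrite('pics/c3.png',cv2.resize(b,None,fx=6,fy=6,interpolation=2))
```

```text
(no output)
```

View pics/c1.png

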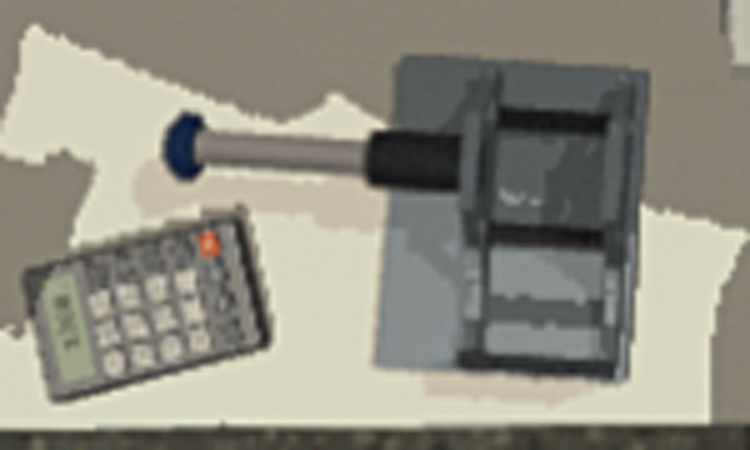

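View pics/c2.png

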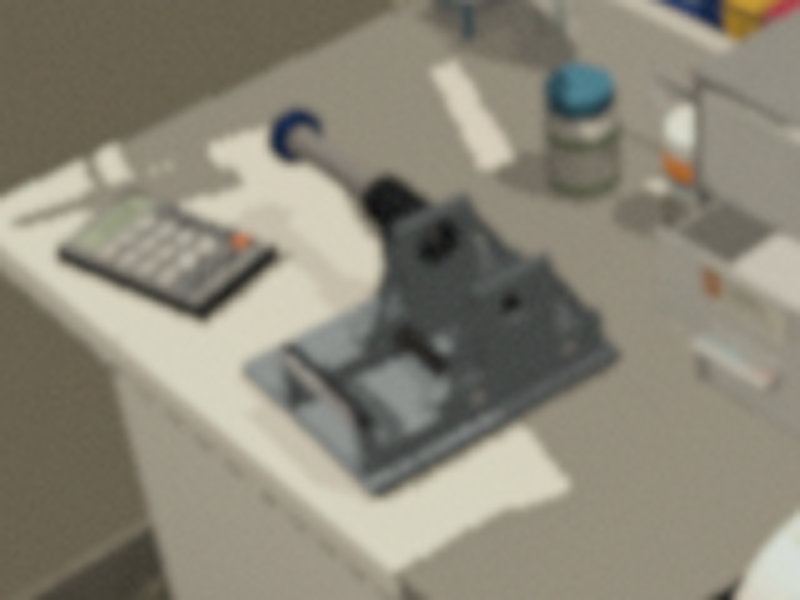

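View pics/c3.png

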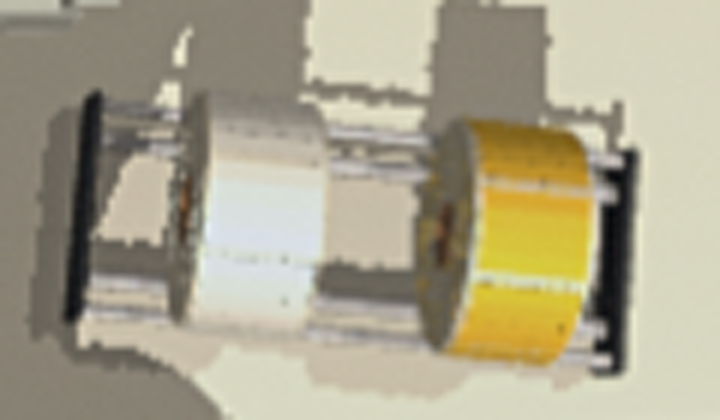

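c1 shows the base corners at (402,57), (648,70), (376,368) and (628,380), the sleeve mouth at (368,158) and the knob at (187,146). c2 shows the far hole at (512,301) and the base corners at (375,490), (618,355) and (247,370). c3 shows the rack plates and the yellow rim between x=470 and x=590. I need the rack in the scene view too.

Run:
```python
from h import *
s=cv2.imread('pics/scene0.png');cv2.imwrite('pics/c4.png',cv2.resize(s[235:350,305:435],None,fx=5,fy=5,interpolation=2))
T=cap('top');S=cap('scene')
c1=lambda x,y:[(x+.5)/5-.5+160,(y+.5)/5-.5+185]
c2=lambda x,y:[(x+.5)/5-.5+180,(y+.5)/5-.5+145]
for n,a,b in(('frontright',(628,380),(375,492)),('backright',(648,70),(618,356)),('frontleft',(376,368),(247,370)),('knob',(187,146),(295,136))):
    print(n,*tri(T,c1(*a),S,c2(*b)))
print('base@0',plane(T,[c1(402,57),c1(648,70),c1(376,368),c1(628,380)],0.004).round(4).tolist())
print('sleeve',plane(T,[c1(368,158),c1(462,162)],.075).round(4),'knob71',plane(T,[c1(202,147),c1(166,146)],.071).round(4))
print('farhole S',plane(S,[c2(512,301)],.075).round(4))
print('teeth',plane(T,[c1(460,358),c1(618,368)],.06).round(4))
c3=lambda x,y:[(x+.5)/6-.5+345,(y+.5)/6-.5+195]
print('plates',plane(T,[c3(95,93),c3(75,320),c3(630,150),c3(612,372)],.034).round(4).tolist())
print('yel rim edges z.063',plane(T,[c3(478,117),c3(583,132),c3(442,352),c3(550,363)],.063).round(4).tolist(),'top z.113',plane(T,[c3(480,235),c3(597,240)],.113).round(4).tolist())
```

```text
frontright [0.36077771 0.12525615 0.00797916] 0.00025826625649392587
backright [0.52285458 0.11468791 0.00457639] 0.0024062390253067672
frontleft [0.3703284  0.25554657 0.00478888] 0.004119090185148477
knob [0.47936116 0.34231438 0.06561475] 0.0004766175236412018
base@0 [[0.5324, 0.2445, 0.004], [0.5239, 0.114, 0.004], [0.3686, 0.2568, 0.004], [0.3609, 0.1254, 0.004]]
sleeve [[0.4712 0.2497 0.075 ]
 [0.4687 0.2031 0.075 ]] knob71 [[0.478  0.3335 0.071 ]
 [0.4787 0.3516 0.071 ]]
farhole S [[0.4595 0.1251 0.075 ]]
teeth [[0.3725 0.2056 0.06  ]
 [0.3667 0.1273 0.06  ]]
plates [[0.4875, -0.0709, 0.034], [0.3902, -0.0598, 0.034], [0.4595, -0.3047, 0.034], [0.3636, -0.2918, 0.034]]
yel rim edges z.063 [[0.4718, -0.23, 0.063], [0.4648, -0.2751, 0.063], [0.3733, -0.2103, 0.063], [0.3678, -0.2561, 0.063]] top z.113 [[0.4189, -0.2152, 0.113], [0.4161, -0.2631, 0.113]]
```

View pics/c4.png

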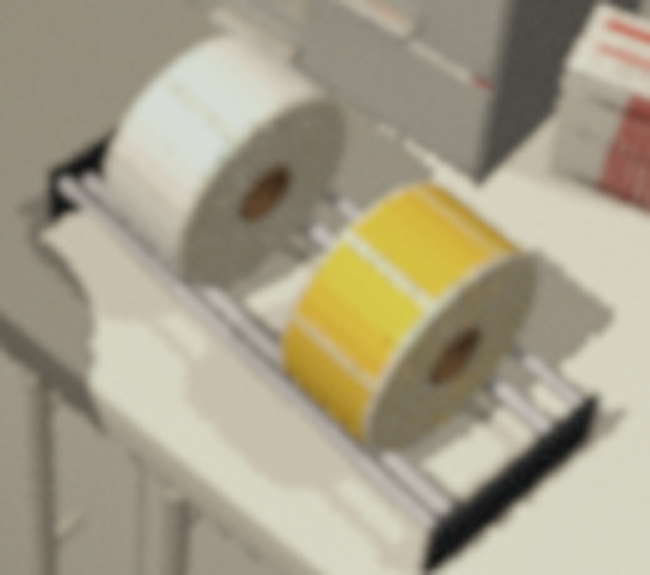

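c4 shows the yellow roll's core hole at (455,355) on its -y face. The white gaps between its labels end at (425,305) and (500,250).

```bash
cat >> h.py <<'E'
def goto(P,ang,tilt=True):
    s=r.get_state();R=np.array(s['ee_rot']);p=np.array(s['tool_pos']);a=np.radians(ang)
    y=np.array([np.cos(a),np.sin(a),0]);z=np.array([0,0,-1.]);Rt=np.c_[np.cross(y,z),y,z]
    rv=cv2.Rodrigues(R.T@Rt)[0].ravel()
    print('turn units',(np.degrees(rv)/8).round(3),'| shift units after turn',(Rt.T@(np.array(P)-p)/.03).round(3),'before',(R.T@(np.array(P)-p)/.03).round(3),'t',round(s['time'],2),'pos',p.round(4),'F',np.round(s['wrist_force'],1),'q',np.round(s['q'],2),'grip',round(s['grip_width'],3),s['grip_force'])
E
python3 - <<'E'
from h import *
T=cap('top');S=cap('scene')
c3=lambda x,y:[(x+.5)/6-.5+345,(y+.5)/6-.5+195]
c4=lambda x,y:[(x+.5)/5-.5+305,(y+.5)/5-.5+235]
print('gap',tri(T,c3(583,290),S,c4(425,305)),tri(T,c3(592,190),S,c4(503,250)))
print('hole',plane(S,[c4(455,355),c4(265,193)],.063))
print('plates S',plane(S,[c4(430,525),c4(595,400)],.034))
print('cab',plane(S,[[408,263]],0),plane(T,[[300,195],[365,190],[420,187]],.1))
goto([.4185,-.2405,.22],83.3)
E
```

```text
gap (array([ 0.39609396, -0.25783798,  0.10727895]), np.float64(0.0006764921270345372)) (array([ 0.43694845, -0.26393679,  0.10804839]), np.float64(0.0008734377785916658))
hole [[ 0.41487126 -0.26428153  0.063     ]
 [ 0.42719762 -0.15539113  0.063     ]]
plates S [[ 0.36333539 -0.29441079  0.034     ]
 [ 0.45547497 -0.30928615  0.034     ]]
cab [[ 0.57977822 -0.19101179  0.        ]] [[ 0.51849824  0.08348202  0.1       ]
 [ 0.52913289 -0.07562249  0.1       ]
 [ 0.53527742 -0.21262164  0.1       ]]
turn units [-4.000e-03 -1.000e-03 -1.747e+00] | shift units after turn [ -9.964 -25.737   0.51 ] before [-15.884 -22.569   0.523] t 0.3 pos [0.2117 0.5612 0.2353] F [0.4 0.5 0.5] q [ 1.12  0.13  1.49 -0.    1.52 -0.09] grip 0.997 0.0
```

Request:
{"fn": "play_rows", "kwargs": {"series": "-1 -0.4 0 0 0 -0.875 -1;-1 -0.8 0 0 0 -0.872 -1;-1 -1 0 0 0 0 -1;-1 -1 0 0 0 0 -1;-1 -1 0 0 0 0 -1;-1 -1 0 0 0 0 -1;-0.5 -1 0 0 0 0 -1;-0.5 -1 0 0 0 0 -1"}}

```text
time: 1.1
tool_pos: [0.3878, 0.3113, 0.2356]
ee_rot: [[-0.993, 0.117, 0.0], [0.117, 0.993, -0.0], [-0.0, 0.0, -1.0]]
wrist_force: [0.2, -0.1, -0.1]
grip_width: 0.998
grip_force: 0.0
```

Request:
{"fn": "play_rows", "kwargs": {"series": "-0.2 -1 0 0 0 0 -1;-0.2 -1 0 0 0 0 -1;-0.2 -1 0 0 0 0 -1;-0.2 -1 0 0 0 0 -1;-0.2 -1 0 0 0 0 -1;-0.2 -1 0 0 0 0 -1;-0.2 -1 0 0 0 0 -1;-0.2 -1 0 0 0 0 -1"}}

```text
time: 1.9
tool_pos: [0.4067, 0.0677, 0.2358]
ee_rot: [[-0.993, 0.117, 0.001], [0.117, 0.993, 0.0], [-0.0, 0.0, -1.0]]
wrist_force: [0.8, 0.6, 0.3]
grip_width: 1.001
grip_force: 0.0
```

```bash
python3 -c "
from h import *
goto([.4185,-.239,.22],83.3)"
```

```text
turn units [0.001 0.004 0.001] | shift units after turn [ -1.584 -10.109   0.526] before [ -1.582 -10.109   0.526] t 1.9 pos [0.4067 0.0677 0.2358] F [0.8 0.6 0.3] q [ 0.04 -0.4   1.97 -0.    1.57 -1.41] grip 1.001 0.0
```

Request:
{"fn": "play_rows", "kwargs": {"series": "-0.2 -1 0 0 0 0 -1;-0.2 -1 0 0 0 0 -1;-0.2 -1 0 0 0 0 -1;-0.2 -1 0 0 0 0 -1;-0.2 -1 0 0 0 0 -1;-0.2 -1 0 0 0 0 -1;-0.2 -1 0.2 0 0 0 -1;-0.2 -1 0.2 0 0 0 -1"}}

```text
time: 2.7
tool_pos: [0.4266, -0.1764, 0.2238]
ee_rot: [[-0.993, 0.117, 0.001], [0.117, 0.993, -0.0], [-0.001, -0.0, -1.0]]
wrist_force: [0.3, 0.0, 1.7]
grip_width: 1.001
grip_force: 0.0
```

Request:
{"fn": "play_rows", "kwargs": {"series": "0 -1 0 0 0 0 -1;0 -0.6 0 0 0 0 -1;0 0 0 0 0 0 -1;0 0 0 0 0 0 -1"}}

```text
time: 3.1
tool_pos: [0.4208, -0.2226, 0.2236]
ee_rot: [[-0.993, 0.118, -0.0], [0.118, 0.993, 0.001], [0.0, 0.001, -1.0]]
wrist_force: [0.8, 0.7, 0.6]
grip_width: 1.001
grip_force: 0.0
```

Run:
```python
from h import *
goto([.4185,-.239,.102],83.3)
c=cap('top');cv2.imwrite('pics/d1.png',cv2.resize(c['color'][180:290,340:480],None,fx=5,fy=5,interpolation=2))
```

```text
turn units [ 0.004 -0.001 -0.008] | shift units after turn [ 0.011 -0.552  4.052] before [ 0.01  -0.554  4.052] t 3.1 pos [ 0.4208 -0.2226  0.2236] F [0.8 0.7 0.6] q [-0.59 -0.21  1.84  0.    1.51 -2.05] grip 1.001 0.0
```

Request:
{"fn": "play_rows", "kwargs": {"series": "0 -0.55 0 0 0 0 -1;0 0 1 0 0 0 -1;0 0 1 0 0 0 -1;0 0 1 0 0 0 -1;0 0 0.7 0 0 0 -1;0 0 0.35 0 0 0 -1;0 0 0 0 0 0 -1"}}

```text
time: 3.85
tool_pos: [0.4183, -0.2377, 0.1008]
ee_rot: [[-0.993, 0.116, -0.002], [0.116, 0.993, 0.002], [0.002, 0.001, -1.0]]
wrist_force: [-0.7, -0.4, 0.7]
grip_width: 0.999
grip_force: 0.0
```

Request:
{"fn": "play_rows", "kwargs": {"series": "0 0 0 0 0 0 0;0 0 0 0 0 0 0.3;0 0 0 0 0 0 1;0 0 0 0 0 0 1;0 0 0 0 0 0 1;0 0 0 0 0 0 1;0 0 0 0 0 0 1;0 0 0 0 0 0 1"}}

```text
time: 4.65
tool_pos: [0.419, -0.2392, 0.1023]
ee_rot: [[-0.993, 0.117, 0.0], [0.117, 0.993, -0.0], [-0.0, -0.0, -1.0]]
wrist_force: [-0.3, -0.0, 1.6]
grip_width: 0.536
grip_force: 30.0
```

Run:
```python
from h import *
goto([.4185,-.239,.102],83.3)
```

```text
turn units [-0.001  0.001  0.   ] | shift units after turn [0.018 0.005 0.011] before [0.018 0.005 0.011] t 4.65 pos [ 0.419  -0.2392  0.1023] F [-0.3 -0.   1.6] q [-0.62 -0.08  1.95 -0.    1.27 -2.08] grip 0.536 29.99863486038521
```

Request:
{"fn": "play_rows", "kwargs": {"series": "0 0 -0.3 0 0 0 1;0 0 -0.7 0 0 0 1;0 0 -1 0 0 0 1;0 0 -1 0 0 0 1;0 0 -1 0 0 0 1;0 0 -0.4 0 0 0 1;0 0 0 0 0 0 1"}}

```text
time: 5.35
tool_pos: [0.4198, -0.2397, 0.2362]
ee_rot: [[-0.993, 0.117, 0.003], [0.117, 0.993, -0.002], [-0.003, -0.002, -1.0]]
wrist_force: [0.0, 0.4, -3.0]
grip_width: 0.535
grip_force: 30.0
```

Run:
```python
from h import *
goto([.4645,.1633,.235],86.15)
c=cap('scene');cv2.imwrite('pics/d2.png',cv2.resize(c['color'][180:360,280:460],None,fx=3,fy=3,interpolation=2))
```

```text
turn units [-0.013  0.023 -0.356] | shift units after turn [-0.583 13.504  0.039] before [ 0.088 13.516  0.014] t 5.35 pos [ 0.4198 -0.2397  0.2362] F [ 0.   0.4 -3. ] q [-0.62 -0.19  1.8   0.    1.53 -2.08] grip 0.535 29.99877084628679
```

View pics/d2.png

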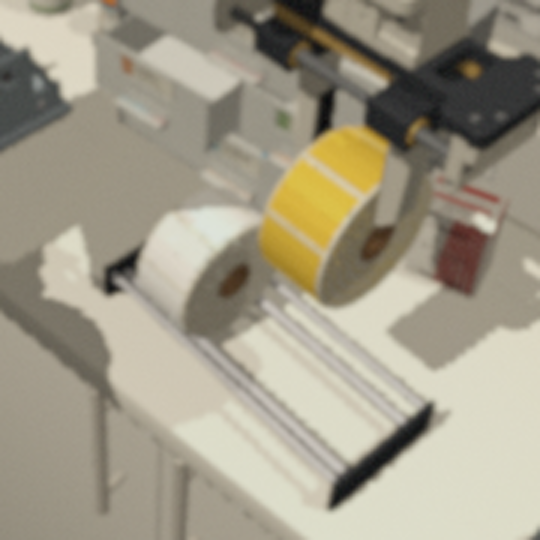

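Request:
{"fn": "play_rows", "kwargs": {"series": "0 0.5 0 0 0 -0.356 1;0 1 0 0 0 0 1;0 1 0 0 0 0 1;0 1 0 0 0 0 1;0 1 0 0 0 0 1;0 1 0 0 0 0 1;0 1 0 0 0 0 1;0 1 0 0 0 0 1"}}

```text
time: 6.2
tool_pos: [0.4334, -0.0125, 0.2319]
ee_rot: [[-0.998, 0.065, -0.003], [0.065, 0.998, 0.001], [0.004, 0.001, -1.0]]
wrist_force: [0.6, -0.3, -2.1]
grip_width: 0.536
grip_force: 30.0
```

Request:
{"fn": "play_rows", "kwargs": {"series": "0 1 0 0 0 0 1;0 1 0 0 0 0 1;0 1 0 0 0 0 1;0 1 0 0 0 0 1;-0.2 1 0 0 0 0 1;-0.3 0.7 0 0 0 0 1;0 0.3 0 0 0 0 1;0 0 0 0 0 0 1"}}

```text
time: 7.0
tool_pos: [0.4604, 0.1649, 0.2323]
ee_rot: [[-0.998, 0.064, -0.003], [0.064, 0.998, -0.001], [0.003, -0.001, -1.0]]
wrist_force: [-0.7, -0.8, -2.2]
grip_width: 0.536
grip_force: 30.0
```

Run:
```python
from h import *
goto([.4645,.1633,.235],86.15)
c=cap('top');cv2.imwrite('pics/d3.png',cv2.resize(c['color'][170:290,170:330],None,fx=5,fy=5,interpolation=2))
```

```text
turn units [-0.006 -0.024  0.021] | shift units after turn [-0.139 -0.042 -0.089] before [-0.138 -0.043 -0.09 ] t 7.0 pos [0.4604 0.1649 0.2323] F [-0.7 -0.8 -2.2] q [ 0.24 -0.17  1.79  0.    1.52 -1.27] grip 0.536 29.99897147063166
```

Request:
{"fn": "play_rows", "kwargs": {"series": "-0.14 -0.04 0 0 0 0 1;0 0 0.7 0 0 0 1;0 0 0.6 0 0 0 1;0 0 0 0 0 0 1"}}

```text
time: 7.45
tool_pos: [0.4643, 0.1609, 0.1923]
ee_rot: [[-0.998, 0.068, -0.005], [0.068, 0.998, -0.001], [0.005, -0.002, -1.0]]
wrist_force: [-0.2, -0.1, -1.6]
grip_width: 0.536
grip_force: 30.0
```

Run:
```python
from h import *
goto([.4645,.1633,.1143],86.15)
c=cap('scene');cv2.imwrite('pics/d4.png',cv2.resize(c['color'][125:265,180:360],None,fx=4,fy=4,interpolation=2))
```

```text
turn units [-0.012 -0.033 -0.009] | shift units after turn [-1.000e-03  8.000e-02  2.601e+00] before [-0.013  0.084  2.601] t 7.45 pos [0.4643 0.1609 0.1923] F [-0.2 -0.1 -1.6] q [ 0.23 -0.14  1.84 -0.    1.45 -1.27] grip 0.536 29.99879167531617
```

View pics/d4.png

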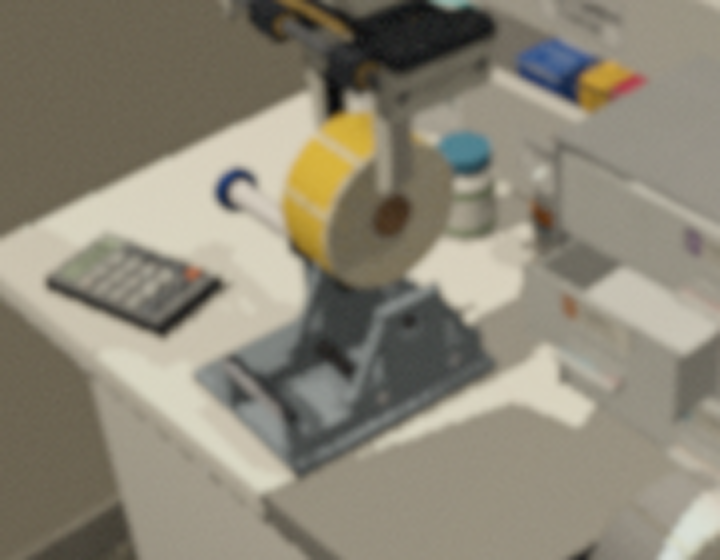

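d4 shows the roll hanging just above the cheeks, with its core hole at (392,213) in line with the far hole at (408,320). I'll lower it in steps.

Request:
{"fn": "play_rows", "kwargs": {"series": "0 0.03 0.3 0 0 0 1;0 0 0.4 0 0 0 1;0 0 0.4 0 0 0 1;0 0 0.4 0 0 0 1;0 0 0 0 0 0 1"}}

```text
time: 8.0
tool_pos: [0.4644, 0.163, 0.1475]
ee_rot: [[-0.998, 0.067, -0.004], [0.067, 0.998, -0.001], [0.004, -0.001, -1.0]]
wrist_force: [0.3, -0.4, -3.0]
grip_width: 0.539
grip_force: 30.0
```

Run:
```python
from h import *
goto([.4645,.1633,.1143],86.15)
c=cap('scene');cv2.imwrite('pics/d5.png',cv2.resize(c['color'][145:255,210:330],None,fx=5,fy=5,interpolation=2))
```

```text
turn units [-0.009 -0.028  0.001] | shift units after turn [-0.002  0.011  1.105] before [-0.006  0.012  1.105] t 8.0 pos [0.4644 0.163  0.1475] F [ 0.3 -0.4 -3. ] q [ 0.23 -0.1   1.88 -0.    1.36 -1.27] grip 0.539 29.998761357273906
```

View pics/d5.png

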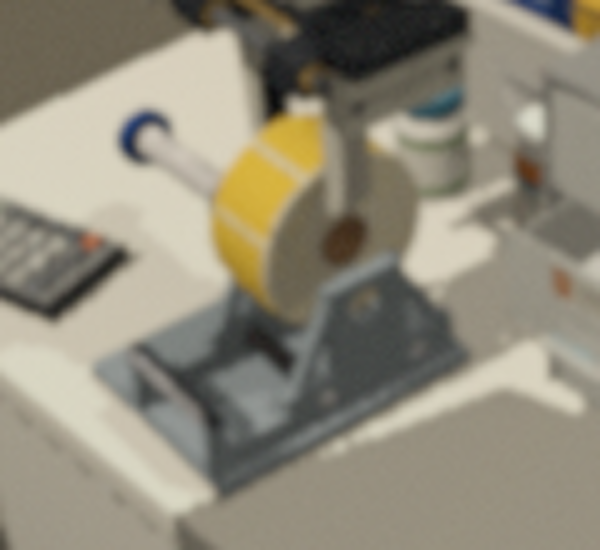

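d5 shows the roll already between the cheeks without contact.

Request:
{"fn": "play_rows", "kwargs": {"series": "0 0 0.3 0 0 0 1;0 0 0.3 0 0 0 1;0 0 0.25 0 0 0 1;0 0 0.15 0 0 0 1;0 0 0 0 0 0 1"}}

```text
time: 8.55
tool_pos: [0.4654, 0.1632, 0.1191]
ee_rot: [[-0.998, 0.067, -0.002], [0.067, 0.998, -0.0], [0.002, -0.0, -1.0]]
wrist_force: [-0.1, -0.6, -1.6]
grip_width: 0.538
grip_force: 30.0
```

Request:
{"fn": "play_rows", "kwargs": {"series": "0 0 0.05 0 0 0 1;0 0 0.05 0 0 0 1;0 0 0 0 0 0 1"}}

```text
time: 8.85
tool_pos: [0.4661, 0.1634, 0.1172]
ee_rot: [[-0.998, 0.067, 0.0], [0.067, 0.998, 0.0], [-0.0, 0.0, -1.0]]
wrist_force: [0.3, -0.4, -2.5]
grip_width: 0.535
grip_force: 30.0
```

Request:
{"fn": "play_rows", "kwargs": {"series": "0 0 0.04 0 0 0 1;0 0 0.03 0 0 0 1;0 0 0 0 0 0 1"}}

```text
time: 9.15
tool_pos: [0.4663, 0.1634, 0.1157]
ee_rot: [[-0.998, 0.067, 0.001], [0.067, 0.998, 0.0], [-0.001, 0.0, -1.0]]
wrist_force: [-3.0, -0.6, 2.5]
grip_width: 0.539
grip_force: 30.0
```

Request:
{"fn": "play_rows", "kwargs": {"series": "0 0 0.03 0 0 0 1;0 0 0 0 0 0 1"}}

```text
time: 9.35
tool_pos: [0.4664, 0.1634, 0.1156]
ee_rot: [[-0.998, 0.067, 0.001], [0.067, 0.998, 0.0], [-0.001, 0.0, -1.0]]
wrist_force: [-5.1, -0.9, 10.7]
grip_width: 0.537
grip_force: 30.0
```

The force shows contact on the back roller only, so I'll nudge the roll forward.

Request:
{"fn": "play_rows", "kwargs": {"series": "0.05 0 0 0 0 0 1;0 0 0 0 0 0 1"}}

```text
time: 9.55
tool_pos: [0.465, 0.1636, 0.115]
ee_rot: [[-0.998, 0.067, 0.001], [0.067, 0.998, 0.0], [-0.001, 0.0, -1.0]]
wrist_force: [-1.9, 0.5, 5.9]
grip_width: 0.534
grip_force: 30.0
```

Request:
{"fn": "play_rows", "kwargs": {"series": "0.03 0 0.03 0 0 0 1;0 0 0 0 0 0 1"}}

```text
time: 9.75
tool_pos: [0.4648, 0.1636, 0.1148]
ee_rot: [[-0.998, 0.067, 0.003], [0.067, 0.998, 0.0], [-0.003, 0.0, -1.0]]
wrist_force: [-2.5, -1.8, 9.9]
grip_width: 0.537
grip_force: 30.0
```

Request:
{"fn": "play_rows", "kwargs": {"series": "0 0 0 0 0 0 0.3;0 0 0 0 0 0 -0.2;0 0 0 0 0 0 -0.4;0 0 0 0 0 0 -0.5;0 0 0 0 0 0 -0.5"}}

```text
time: 10.25
tool_pos: [0.4634, 0.1635, 0.1129]
ee_rot: [[-0.998, 0.067, -0.001], [0.067, 0.998, -0.0], [0.001, -0.0, -1.0]]
wrist_force: [0.5, 0.6, 0.1]
grip_width: 0.746
grip_force: 0.0
```

Request:
{"fn": "play_rows", "kwargs": {"series": "0 0 -0.3 0 0 0 -0.5;0 0 -0.7 0 0 0 -0.5;0 0 -1 0 0 0 -0.5;0 0 -1 0 0 0 -0.5;0 0 -1 0 0 0 -0.5;0 0 0 0 0 0 -0.5"}}

```text
time: 10.85
tool_pos: [0.4661, 0.1641, 0.2391]
ee_rot: [[-0.998, 0.067, 0.008], [0.067, 0.998, 0.002], [-0.008, 0.003, -1.0]]
wrist_force: [0.1, 0.6, 0.0]
grip_width: 0.751
grip_force: 0.0
```

Run:
```python
from h import *
y=np.array([.067,.9978,0]);c0=np.array([.463,.1633,0])
goto(c0+y*.235+[0,0,.23],-3.85)
S=cap('scene');T=cap('top')
print(blobs(S,(95,90,30),(130,255,255),40)[0]);b=blobs(T,(95,90,30),(130,255,255),15)[0];print(b)
cv2.imwrite('pics/d6.png',cv2.resize(S['color'][145:255,210:330],None,fx=5,fy=5,interpolation=2))
```

```text
turn units [ 0.06   0.032 11.251] | shift units after turn [ 7.8   -0.102  0.304] before [0.104 7.799 0.323] t 10.85 pos [0.4661 0.1641 0.2391] F [0.1 0.6 0. ] q [ 0.23 -0.17  1.78 -0.    1.52 -1.27] grip 0.751 0.0
[([385, 66, 13, 6, 42], [390.9, 68.7]), ([554, 79, 48, 57, 1476], [576.5, 107.0]), ([310, 136, 17, 13, 125], [318.3, 141.1]), ([462, 150, 33, 26, 498], [478.6, 162.0]), ([290, 159, 12, 9, 83], [295.6, 162.9])]
[([358, 0, 42, 28, 1092], [378.1, 13.2]), ([324, 59, 10, 11, 83], [328.4, 64.3]), ([292, 60, 11, 10, 80], [296.9, 64.6]), ([308, 60, 11, 10, 81], [312.8, 64.4]), ([339, 60, 10, 10, 78], [343.9, 64.4]), ([371, 60, 10, 10, 79], [375.6, 64.5]), ([512, 61, 41, 17, 401], [531.1, 69.1]), ([421, 97, 24, 7, 123], [432.5, 100.1]), ([221, 123, 17, 2, 33], [229.2, 123.5]), ([567, 197, 3, 15, 34], [568.3, 204.6])]
```

View pics/d6.png

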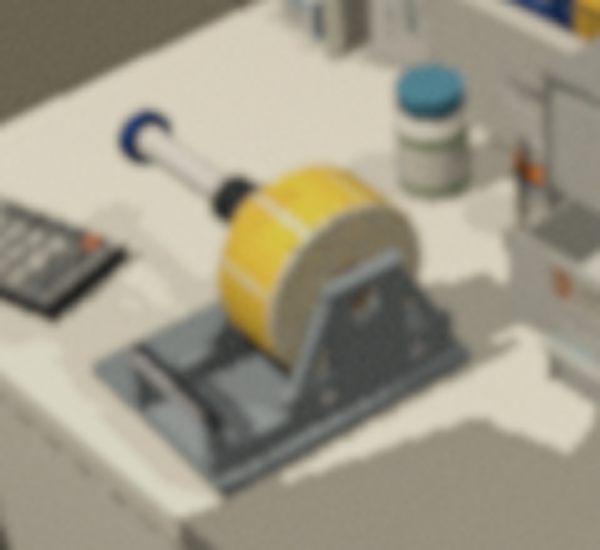

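d6 shows the roll seated between the cheeks, with its core showing through the far hole at (365,305). The knob hasn't moved. Next I'll go past the knob, turn 90° and close the fingers.

Request:
{"fn": "play_rows", "kwargs": {"series": "0 1 0 0 0 0 0;0 1 0 0 0 0 0.5;0 1 0 0 0 0 1;0 1 0 0 0 0 1;0 1 0 0 0 0 1;0 1 0 0 0 0 1;0 1 0 0 0 0 1;0 0.8 0 0 0 0 1"}}

```text
time: 11.75
tool_pos: [0.4783, 0.398, 0.231]
ee_rot: [[-0.998, 0.066, -0.003], [0.066, 0.998, -0.002], [0.003, -0.002, -1.0]]
wrist_force: [0.1, -0.7, 0.3]
grip_width: 0.112
grip_force: 0.0
```

Request:
{"fn": "play_rows", "kwargs": {"series": "0 0 0 0 0 1 1;0 0 0 0 0 1 1;0 0 0 0 0 1 1;0 0 0 0 0 1 1;0 0 0 0 0 1 1;0 0 0 0 0 1 1;0 0 0 0 0 1 1;0 0 0 0 0 1 1"}}

```text
time: 12.55
tool_pos: [0.4785, 0.3964, 0.2311]
ee_rot: [[-0.372, 0.928, -0.003], [0.928, 0.372, -0.002], [-0.001, -0.003, -1.0]]
wrist_force: [0.0, 1.2, 0.9]
grip_width: 0.006
grip_force: 0.0
```

Request:
{"fn": "play_rows", "kwargs": {"series": "0 0 0 0 0 1 1;0 0 0 0 0 1 1;0 0 0 0 0 1 1;0 0 0 0 0 0.25 1;0 0 0 0 0 0 1"}}

```text
time: 13.05
tool_pos: [0.4785, 0.3964, 0.2313]
ee_rot: [[0.068, 0.998, -0.003], [0.998, -0.068, -0.002], [-0.002, -0.002, -1.0]]
wrist_force: [-0.7, -1.0, 0.5]
grip_width: 0.007
grip_force: 0.0
```

Run:
```python
from h import *
goto([.480,.398,.075],-3.9)
```

```text
turn units [-0.017  0.014  0.004] | shift units after turn [0.055 0.045 5.209] before [0.065 0.057 5.209] t 13.05 pos [0.4785 0.3964 0.2313] F [-0.7 -1.   0.5] q [ 0.61  0.19  1.43 -0.    1.52  0.68] grip 0.007 0.0
```

Request:
{"fn": "play_rows", "kwargs": {"series": "0.05 0.05 1 0 0 0 1;0 0 1 0 0 0 1;0 0 1 0 0 0 1;0 0 1 0 0 0 1;0 0 0.7 0 0 0 1;0 0 0.5 0 0 0 1;0 0 0 0 0 0 1"}}

```text
time: 13.75
tool_pos: [0.4789, 0.397, 0.0738]
ee_rot: [[0.066, 0.998, -0.005], [0.998, -0.066, -0.003], [-0.004, -0.004, -1.0]]
wrist_force: [-0.8, 0.1, -0.6]
grip_width: 0.004
grip_force: 0.0
```

Request:
{"fn": "play_rows", "kwargs": {"series": "-0.4 0 0 0 0 0 1;-0.4 0 0 0 0 0 1;-0.3 0 0 0 0 0 1;-0.2 0 0 0 0 0 1;-0.2 0 0 0 0 0 1;0 0 0 0 0 0 1"}}

```text
time: 14.35
tool_pos: [0.4782, 0.3528, 0.0778]
ee_rot: [[0.068, 0.998, 0.001], [0.998, -0.068, 0.0], [0.0, 0.001, -1.0]]
wrist_force: [-0.8, 0.4, -0.9]
grip_width: 0.003
grip_force: 0.0
```

```bash
cat > k.py <<'E'
from h import *
goto([.4715,.2755,.075],-3.9)
T=cap('top');h=cv2.cvtColor(T['color'],cv2.COLOR_BGR2HSV)[200:232,160:262];m=cv2.inRange(h,(100,120,20),(130,255,255))
ys,xs=np.nonzero(m)
if len(xs): print(len(xs),'knob px',xs.min()+160,xs.max()+160,plane(T,[[xs.mean()+160,ys.mean()+200],[xs.max()+160.5,ys.mean()+200]],.075).round(4).tolist())
y=cv2.inRange(cv2.cvtColor(T['color'],cv2.COLOR_BGR2HSV)[190:270,230:310],(18,100,80),(38,255,255));ys,xs=np.nonzero(y);print('yellow',len(xs),plane(T,[[xs.mean()+230,ys.mean()+190]],.12).round(4))
E
python3 k.py
```

```text
turn units [ 0.004 -0.001  0.002] | shift units after turn [-2.584 -0.047  0.092] before [-2.584 -0.048  0.092] t 14.35 pos [0.4782 0.3528 0.0778] F [-0.8  0.4 -0.9] q [ 0.55  0.24  1.66 -0.    1.24  0.62] grip 0.003 0.0
45 knob px 197 202 [[0.4781, 0.333, 0.075], [0.478, 0.3263, 0.075]]
yellow 764 [[0.4607 0.1632 0.12  ]]
```

The knob is moving. I'll keep pushing gently.

Request:
{"fn": "play_rows", "kwargs": {"series": "-0.2 0 0 0 0 0 1;-0.2 0 0 0 0 0 1;-0.2 0 0 0 0 0 1;-0.2 0 0 0 0 0 1;0 0 0 0 0 0 1"}}

```text
time: 14.9
tool_pos: [0.4761, 0.3285, 0.077]
ee_rot: [[0.068, 0.998, -0.001], [0.998, -0.068, -0.001], [-0.001, -0.0, -1.0]]
wrist_force: [-0.3, -0.3, -0.4]
grip_width: 0.003
grip_force: 0.0
```

```bash
python3 k.py
```

```text
turn units [-0.003  0.005  0.002] | shift units after turn [-1.772 -0.034  0.066] before [-1.772 -0.034  0.068] t 14.9 pos [0.4761 0.3285 0.077 ] F [-0.3 -0.3 -0.4] q [ 0.52  0.2   1.7  -0.    1.23  0.58] grip 0.003 0.0
27 knob px 208 212 [[0.4807, 0.3073, 0.075], [0.4806, 0.3014, 0.075]]
yellow 764 [[0.4606 0.1633 0.12  ]]
```

Request:
{"fn": "play_rows", "kwargs": {"series": "-0.2 0 0 0 0 0 1;-0.2 0 0 0 0 0 1;-0.2 0 0 0 0 0 1;0 0 0 0 0 0 1"}}

```text
time: 15.35
tool_pos: [0.475, 0.3107, 0.0771]
ee_rot: [[0.068, 0.998, -0.0], [0.998, -0.068, -0.0], [-0.0, -0.0, -1.0]]
wrist_force: [0.5, 0.5, -0.1]
grip_width: 0.01
grip_force: 0.0
```

Request:
{"fn": "play_rows", "kwargs": {"series": "-0.2 0 0 0 0 0 1;-0.2 0 0 0 0 0 1;0 0 0 0 0 0 1"}}

```text
time: 15.65
tool_pos: [0.4742, 0.2988, 0.0771]
ee_rot: [[0.068, 0.998, -0.0], [0.998, -0.068, -0.0], [-0.0, -0.0, -1.0]]
wrist_force: [-0.3, 0.5, 0.2]
grip_width: 0.006
grip_force: 0.0
```

```bash
python3 k.py
```

```text
turn units [-0.002  0.003  0.003] | shift units after turn [-0.781 -0.037  0.071] before [-0.781 -0.037  0.072] t 15.65 pos [0.4742 0.2988 0.0771] F [-0.3  0.5  0.2] q [ 0.47  0.16  1.76 -0.    1.23  0.54] grip 0.006 0.0
8 knob px 222 224 [[0.4838, 0.2759, 0.075], [0.4837, 0.2715, 0.075]]
yellow 765 [[0.4605 0.1632 0.12  ]]
```

Request:
{"fn": "play_rows", "kwargs": {"series": "-0.12 0 0 0 0 0 1;-0.12 0 0 0 0 0 1;0 0 0 0 0 0 1"}}

```text
time: 16.0
tool_pos: [0.4737, 0.292, 0.0772]
ee_rot: [[0.067, 0.998, -0.0], [0.998, -0.067, -0.0], [-0.0, -0.0, -1.0]]
wrist_force: [-0.2, -0.3, 1.0]
grip_width: 0.004
grip_force: 0.0
```

Request:
{"fn": "play_rows", "kwargs": {"series": "-0.12 0 0 0 0 0 1;-0.12 0 0 0 0 0 1;0 0 0 0 0 0 1"}}

```text
time: 16.3
tool_pos: [0.4732, 0.2847, 0.0771]
ee_rot: [[0.067, 0.998, -0.0], [0.998, -0.067, -0.0], [-0.0, -0.0, -1.0]]
wrist_force: [-0.4, 0.1, -0.1]
grip_width: 0.006
grip_force: 0.0
```

Request:
{"fn": "play_rows", "kwargs": {"series": "-0.08 0 0 0 0 0 1;-0.06 0 0 0 0 0 1;0 0 0 0 0 0 1"}}

```text
time: 16.6
tool_pos: [0.473, 0.2808, 0.0772]
ee_rot: [[0.067, 0.998, -0.0], [0.998, -0.067, -0.0], [-0.0, -0.0, -1.0]]
wrist_force: [0.6, 0.4, -0.2]
grip_width: 0.01
grip_force: 0.0
```

```bash
python3 k.py
```

```text
turn units [-0.     0.     0.005] | shift units after turn [-0.18  -0.038  0.074] before [-0.18  -0.038  0.074] t 16.6 pos [0.473  0.2808 0.0772] F [ 0.6  0.4 -0.2] q [ 0.44  0.13  1.79 -0.    1.22  0.51] grip 0.01 0.0
1 knob px 231 231 [[0.4842, 0.2553, 0.075], [0.4842, 0.2541, 0.075]]
yellow 756 [[0.4606 0.1635 0.12  ]]
```

Still free. I'll push in until the force rises.

Request:
{"fn": "play_rows", "kwargs": {"series": "-0.06 0 0 0 0 0 1;-0.06 0 0 0 0 0 1;0 0 0 0 0 0 1"}}

```text
time: 16.95
tool_pos: [0.4727, 0.2772, 0.0772]
ee_rot: [[0.067, 0.998, -0.0], [0.998, -0.067, -0.0], [-0.0, -0.0, -1.0]]
wrist_force: [-0.0, -0.6, 0.6]
grip_width: 0.006
grip_force: 0.0
```

Request:
{"fn": "play_rows", "kwargs": {"series": "-0.05 0 0 0 0 0 1;-0.05 0 0 0 0 0 1;0 0 0 0 0 0 1"}}

```text
time: 17.25
tool_pos: [0.4726, 0.2749, 0.0773]
ee_rot: [[0.067, 0.998, 0.0], [0.998, -0.067, 0.001], [0.001, 0.0, -1.0]]
wrist_force: [-0.1, 3.8, -0.8]
grip_width: 0.004
grip_force: 1.8
```

Request:
{"fn": "play_rows", "kwargs": {"series": "-0.04 0 0 0 0 0 1;-0.03 0 0 0 0 0 1;0 0 0 0 0 0 1"}}

```text
time: 17.55
tool_pos: [0.4726, 0.2746, 0.0775]
ee_rot: [[0.067, 0.998, 0.001], [0.998, -0.067, 0.004], [0.004, 0.001, -1.0]]
wrist_force: [2.2, 12.5, -4.4]
grip_width: 0.004
grip_force: 6.4
```

The push stops at y=0.2746, where home was predicted at 0.2755, and the force reaches 12 N. The knob is home, so I'll back off and raise the arm.

Request:
{"fn": "play_rows", "kwargs": {"series": "0.1 0 0 0 0 0 1;0.3 0 0 0 0 0 1;0.6 0 0 0 0 0 1;1 0 0 0 0 0 1;0.5 0 -0.5 0 0 0 1;0 0 -1 0 0 0 1;0 0 -1 0 0 0 1;0 0 -1 0 0 0 1"}}

```text
time: 18.35
tool_pos: [0.4771, 0.3483, 0.1831]
ee_rot: [[0.066, 0.998, -0.0], [0.998, -0.066, -0.0], [-0.001, -0.0, -1.0]]
wrist_force: [0.2, 0.1, 0.4]
grip_width: 0.008
grip_force: 0.0
```

Request:
{"fn": "play_rows", "kwargs": {"series": "1 0 -0.5 0 0 0 1;1 0 0 0 0 0 1;1 0 0 0 0 0 1;0 0 0 0 0 0 1"}}

```text
time: 18.75
tool_pos: [0.4827, 0.441, 0.1969]
ee_rot: [[0.064, 0.998, -0.0], [0.998, -0.064, 0.001], [0.001, -0.0, -1.0]]
wrist_force: [-0.8, -0.8, -0.3]
grip_width: 0.006
grip_force: 0.0
```

```bash
cat k.py > k2.py
cat >> k2.py <<'E'
S=cap('scene')
A=cv2.imread('pics/scene0.png');D=cv2.imread('pics/top0.png')
pred=np.array([[.4645+.067*d,.1633+.998*d,.075] for d in(-.039,-.049,.087,.105)]);print(proj(S,pred).round(1).tolist(),proj(T,pred).round(1).tolist())
m=cv2.inRange(cv2.cvtColor(S['color'],cv2.COLOR_BGR2HSV)[150:210,225:290],(100,120,20),(130,255,255));ys,xs=np.nonzero(m);print('S knob',len(xs),xs.mean()+225,ys.mean()+150,xs.min()+225,xs.max()+225)
# tip in scene: patch brightness change vs start around far hole
g=cv2.cvtColor(S['color'],cv2.COLOR_BGR2GRAY)[198:214,272:292];print(g)
for nm,a,b,box in(('calc',D,T['color'],(165,225,215,265)),('jar',D,T['color'],(220,143,246,168)),('white',D,T['color'],(372,208,402,252)),('carton',A,S['color'],(415,235,452,278))):
    x0,y0,x1,y1=box;print(nm,np.abs(a[y0:y1,x0:x1].astype(int)-b[y0:y1,x0:x1]).mean().round(2))
E
python3 k2.py
```

```text
turn units [-0.001 -0.007  0.026] | shift units after turn [-5.528e+00  4.000e-03  4.063e+00] before [-5.532 -0.015  4.057] t 18.75 pos [0.4827 0.441  0.1969] F [-0.8 -0.8 -0.3] q [0.66 0.29 1.37 0.   1.47 0.73] grip 0.006 0.0
53 knob px 228 233 [[0.4727, 0.2568, 0.075], [0.4726, 0.249, 0.075]]
yellow 759 [[0.4607 0.1635 0.12  ]]
[[282.9, 204.5], [285.2, 206.3], [255.1, 183.3], [251.5, 180.5]] [[283.8, 219.4], [287.9, 219.6], [233.0, 216.5], [225.8, 216.1]]
S knob 11 252.45454545454544 182.27272727272728 251 255
[[110 110 109 111 109 104  99  92  89  92  97  96  92  90  84  78  75  77
   86 101]
 [111 109 109 110 106  96  90  86  88  90  92  87  85  80  77  73  71  73
   81  93]
 [111 111 108 106 100  92  89  86  89  87  84  81  78  73  69  71  71  72
   74  82]
 [111 110 105 101  95  91  90  87  85  80  79  77  80  76  69  69  71  68
   69  77]
 [109 104  98  94  89  87  83  79  76  80  88  94  94  86  76  69  70  70
   70  69]
 [107  99  89  84  81  81  76  75  79  92 107 113 116 105  89  74  71  68
   70  69]
 [106  93  79  73  77  75  70  73  85 104 119 126 128 118  99  81  73  70
   71  75]
 [106  92  75  68  68  71  71  78  89 107 119 126 131 124 109  88  73  70
   76  83]
 [102  90  74  70  68  68  70  80  88 102 111 118 125 122 106  94  77  71
   76  87]
 [ 98  82  73  69  70  69  71  74  82  92 100 105 110 112 103  87  75  71
   74  85]
 [ 87  73  71  69  69  71  71  74  76  82  85  93  97 100  93  81  73  70
   76  84]
 [ 83  73  71  71  71  69  69  70  71  74  73  76  81  86  82  75  71  72
   77  82]
 [ 77  73  71  70  69  69  70  69  70  66  63  63  68  71  71  71  71  71
   73  82]
 [ 75  71  70  69  68  71  71  71  69  66  61  61  64  69  70  72  70  69
   75  78]
 [ 74  71  68  67  69  69  69  72  69  65  61  63  68  68  71  70  72  70
   71  73]
 [ 73  69  65  64  65  70  72  71  70  67  64  64  66  68  72  71  68  69
   70  72]]
calc 12.34
jar 37.26
white 8.61
carton 0.93
```

Run:
```python
from h import *
S=cap('scene');A=cv2.imread('pics/scene0.png')
B=dict(color=A)
for n,a in(('before',B),('now',S)):
    print(n,'red',[x for x in blobs(a,(0,120,100),(14,255,255),4)[0] if x[1][0]<300 and x[1][0]>180 and x[1][1]>150],'jar',[x[1] for x in blobs(a,(92,90,50),(130,255,255),40)[0] if x[1][0]<310])
for nm,(x0,y0,x1,y1) in dict(calc=(188,178,238,212),jar=(286,155,306,188),white=(322,238,376,295)).items():
    f=lambda i:cv2.Canny(i[y0:y1,x0:x1],60,150).astype(np.float32)
    g=lambda i:cv2.cvtColor(i[y0:y1,x0:x1],6).astype(np.float32)
    print(nm,np.abs(g(A)-g(S['color'])).mean().round(2),cv2.phaseCorrelate(g(A),g(S['color'])))
```

```text
before red [] jar [[295.4, 162.9]]
now red [] jar [[295.1, 162.9]]
calc 10.08 ((-0.057368367149372546, -0.09103803658421583), 0.790454028447469)
jar 30.86 ((0.20486996093172927, -0.7127016240154198), 0.5427580210897658)
white 6.14 ((0.18790012277709778, 0.14776698475393246), 0.8149687176869239)
```

Nothing has moved beyond changes in shadow, so I'll hand in.

```bash
python3 -c "
from plant import order
print(order.sign_off())"
```

```text
the job is handed in; nothing more can be done
None
```

The yellow roll sits on the rollers between the cheeks, the spindle is through its core and out of the far cheek with the knob home against its sleeve, and the white roll and other things showed no shift in the final pictures; the job is handed in at about 19 s of the 62 s allowed.

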